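# Set the locking tweezers to the gap gauge

## Robot

A 6-joint arm with a two-finger parallel gripper is mounted at the origin on a cart in front of the work surface, level with it; the furniture and walls round the work are solid. World frame = base frame: x ahead of the robot, y to its left, z up, the work surface at z = 0. Lengths are in m, angles in rad, forces in N, time in s.
With the tool pointing down it reaches from about 0.35 to 0.925 m from the base axis. Payload 6.4 kg.
Tool frame: the origin (TCP) lies on the centre line of the jaws, within the pads' length; the fingertips stand 11 mm ahead of it and the grasp point (between the pads) lies 8 mm behind it (robot.tcp_to_tips is the distance from the TCP to the fingertips, in m); z points along the fingers, y is the line along which they close (so a half turn about z gives the same grasp; the last joint's range is limited). The gripper opens to 85 mm and grips with 20 to 120 N. Pads are 22 mm wide; open, the fingers measure 114 mm over their backs; the gripper's body (76 mm by 85 mm) begins 54 mm behind the grasp point. The pads swing forward as they close: fully open they stand 13 mm farther back than shut.
Start: joints at [-1.426, 0.245, 1.558, -0, 1.339, -0.174], TCP at [0.204, -0.617, 0.242] pointing down, gripper open.
Joint ranges: [-3.13, 3.13], [-1.02, 2.26], [0.13, 2.54], [-0.95, 4.09], [0.21, 2.88], [-2.74, 2.74]. Speed limits (rad/s): [2.57, 2.57, 3.14, 3.14, 3.14, 3.14].

## Interface

Orientations are given as [roll, pitch, yaw] about the fixed x, y, z axes, in that order (R = Rz(yaw) Ry(pitch) Rx(roll)).
In Python, from station import robot, read_camera, ticket, finder gives the robot as it stands.
- The arm moves only by the shell command python3 -m crank 'ROWS' [FORCE]. ROWS is JSON, a list of rows, each a list of 7 numbers: the shift along the tool's x, y, z in units of 0.8 m (1.0 is 0.8 m), then the turn, a rotation vector about the tool's x, y, z in units of 0.5 rad (1.0 is 0.5 rad), then the gripper's target within -1 to 1 (fully open at 1, half-way at 0, shut at -1). A call has 1 to 5 rows; each row is the pose to reach, as a shift and turn from the pose commanded when the call began, along the tool's axes at that moment; what a row does not reach only later rows make up. A row lasts 1/8 s, in which the tool goes at most 62.5 mm and 10.7 degrees, less where a joint would pass 70% of its speed; a pose out of reach is approached as far as the arm can. A call with a number of a shift or a turn outside -1 to 1 is refused whole. A call with a gripper value outside its range is refused whole. The fingers move at their own pace and stop on an object; FORCE is the grip in N (left out, the last holds). Time passes only in rows, so rows that repeat a pose let the fingers close. It gives the time, the measured TCP pose, the force, the opening and the grip force at its end, in the units of the state.
- robot.state(): the state, without advancing time (a new reading comes with each control period).
- read_camera(name): name is "scene" or "side" or "wrist"; returns a dict with "pixels" (420x560x3 uint8, red, green, blue), "depth" (420x560 float32, m along the optical axis (not along the pixel's ray), 0 where there is no reading), "K" (3x3 intrinsics, pixels), "R" (3x3) and "t" (3): a world point X has camera coordinates R X + t. Camera axes: x right, y down, z forward; pixel columns grow to the right and rows downward; lengths in m; the calibration is good to about 2 mm. A picture is of the moment at which its call begins.
- ticket.finish_job(): hands the job in; it is judged then, once.
Trained networks look in a picture, given as the dict that the camera call returned (one of the last four; its "shot" number tells which), for a name from the list of things; names that differ only in an ending like _2 or _b are one class to them, and where a whole thing is asked for, a point or a joint stands for the part that bears it (a point fixed in the world has none). Each returns a list of dicts, best first, with "conf" (0 to 1); they miss things now and then, are a little off and sometimes report something else, mostly with a low value. They report only what shows in the picture. A call takes as long as a camera call.
- finder.search_frame(picture, target): "xyz" ([x, y, z] in m, in the coordinates of the camera as it stood for that picture, good to about 4 mm: the middle of the surface that is visible of it).
- finder.regions_of(picture, target): "pixels" (420x560 bool, what is visible of it).
- finder.pinpoint(picture, target): "xyz" ([x, y, z] in m, in the coordinates of the camera as it stood for that picture, good to about 4 mm: a listed point, or the origin of a listed thing).
The state is a dict: "time": time; "qpos": joint angles; "qd": joint speeds; "joint_efforts": joint torques, N m; "position": TCP position; "orientation": TCP orientation; "ft_force": force on the tool from outside, world axes, zero at the start; "wrist_torque": the same for the moment, N m; "finger_gap": opening from 0.0 (shut) to 1.0 (fully open); "finger_force": force on a finger pad.
Only numpy, scipy, OpenCV 4.12 (cv2) and the standard library are available. Lean on these libraries where they do the work, as an engineer would, in place of code of your own. Each camera call takes 0.05 s, during which the arm holds its last target. There are 200 camera calls.

## Task

The locking tweezers have to be set to the narrow gap gauge, the one whose two raised ribs are closer together (12 mm). Take the tweezers off their stand by the wooden grips with a light squeeze that leaves the tips well open, bring the open tips just above that gauge, about a centimetre over it, one tip to each rib, then squeeze gently until each tip stands over its own rib, without touching the gauge; never pinch the tips shut and leave the other things alone. Hold that gap steady for at least two seconds so that a colleague could tighten the lock screw, and finish still holding the squeezed tweezers there: do not let go.

Things in the scene. Friction and masses are not known exactly. Their poses are not given: they have to be found in the camera images.
- tweezers: Large steel sprung tweezers (60 g, 172 mm long) lying level on the stand, legs side by side. Origin: midway between the two wooden grips when open, at the height of the legs' underside; x to the tips, y to the left (hinged) leg, z up. Spring joint at x = -95 mm; tip points at x = +65 mm, 8 mm below the origin. The frame belongs to the right leg. A brass lock screw at x = -45 mm is not used.
- grips (a point): Middle between the wooden grips, 6 mm above the tweezers' origin: where to squeeze, along y; the tweezers nearly balance here. Grips are 34 mm long (x), 16 mm high, 43 mm over their outsides when open and 33.5 mm, with outsides parallel, when the tips are 12 mm apart; in between in proportion (1.68 mm of tip gap per mm). Squeezed between two fingers both legs move in alike.
- tweezers_leg (a joint): Closing angle of the tweezers: 0 = open (tips 28 mm apart), 0.100 = tips 12 mm apart, 0.15 = shut; tip gap = 28 mm - 160 mm x angle. A spring returns it to 0: at the grips it pushes back with 4 N when just squeezed, 9 N at a 12 mm gap, 11.5 N when shut.
- tip_left (a point): The point at the end of the left (hinged) leg, 4 mm thick steel wire; the tip gap is the distance between the two tip points.
- tip_right (a point): The point at the end of the right leg, which is the tweezers' own frame.
- stand: Fixed wooden stand, base 172 x 56 x 8 mm, that carries the tweezers 50 mm above the bench: a post under the spring end (88 mm behind its origin) and a 58 mm wide brass crossbar under the legs (42 mm ahead), both with 6 mm upturned ends. Under the grips there is only the base. Origin on the bench below the tweezers' origin, x towards the tips.
- gauge_narrow: Fixed gap gauge: steel post on a 42 mm round foot with a round table 40 mm across, its top 40 mm above the bench; on it two raised ribs 22 mm long, 3 mm wide, tops at 42.8 mm, running along x, 12 mm apart (centre to centre) in y. Origin: centre of its foot on the bench. The tweezers point along its x when set.
- gauge_wide: The other gauge, the same but with ribs 24 mm apart; not to be used. Origin as above.
- rib_left (a point): Middle of the top of the narrow gauge's left (+y) rib.
- rib_right (a point): Middle of the top of the narrow gauge's right (-y) rib.
- loupe: Folding loupe, 66 x 40 x 12 mm, bystander.
- wax_ring: Wax ring blank, 31 mm across, 15 mm high, bystander.
- beeswax: Round cake of beeswax, 44 mm across, 22 mm high, bystander.
- steel_bar: Steel setting bar, 19 x 62 x 13 mm, bystander.
- canister: Black canister, 34 mm across, 47 mm high, bystander.
- bench_block: Square steel bench block, 65 x 65 x 18 mm, bystander.
- pliers: Pliers lying flat, 128 x 37 x 8 mm, bystander.

How it is judged:
By the outcome, as a careful person would: the job done as asked, in the order asked, and still so for the second after the job is handed in, while the arm keeps its last pose, push and grip.
It also fails if it takes over 46 s, if anything falls off the work surface, if the arm or the gripper's body presses on something with over 40 N, if the wrist force passes 120 N, or if a joint passes its speed limit or range.

## Working session

There is one attempt and no reset: what is moved stays moved. The work goes in short steps, Python scripts to look and compute and a shell command to move; the robot and the scene stay as the last step left them, time stands still between calls to the robot, and variables do not carry over. Pictures are saved under pics/ and viewed, at most 11 in all, crops included, and the job is handed in when it is done.

```bash
mkdir -p pics; ls; cat > h.py <<'E'
import numpy as np, cv2
from scipy.spatial.transform import Rotation as Ro
from station import robot, read_camera, ticket, finder
def w(p,x): return p["R"].T@(np.array(x)-p["t"])
def save(p,n): cv2.imwrite("pics/"+n+".png",p["pixels"][:,:,::-1])
def find(p,names,k=1):
    for n in names:
        for r in finder.pinpoint(p,n)[:k]: print(n,round(r["conf"],2),w(p,r["xyz"]).round(4))
def cloud(p,m):
    v,u=np.nonzero(m&(p["depth"]>0)); d=p["depth"][v,u]
    c=np.linalg.inv(p["K"])@np.vstack([u*d,v*d,d]); return (p["R"].T@(c-p["t"][:,None])).T
def pose():
    s=robot.state(); return np.array(s["position"]),Ro.from_euler("xyz",s["orientation"])
def rows(target,rpy=None):
    P,R=pose(); d=R.inv().apply(np.array(target)-P)/0.8
    t=np.zeros(3) if rpy is None else (R.inv()*Ro.from_euler("xyz",rpy)).as_rotvec()/0.5
    print("row",d.round(4),t.round(4))
E
python3 - <<'E'
from h import *
s=robot.state(); print(s)
print(robot.tcp_to_tips)
for c in ["scene","side"]:
    p=read_camera(c); save(p,c+"0"); print(c)
    find(p,["tweezers","grips","tip_left","tip_right","stand","gauge_narrow","gauge_wide","rib_left","rib_right","pliers","canister","bench_block","loupe","wax_ring","beeswax","steel_bar"],1)
E
```

```text
pics
{'time': 0.0, 'qpos': array([-1.42612765e+00,  2.45844093e-01,  1.55902079e+00, -5.14469010e-05,
        1.33870236e+00, -1.74090089e-01]), 'qd': array([-5.02683247e-05, -4.29039504e-04, -2.87536431e-04, -4.64331964e-04,
       -5.66147006e-04,  3.90200476e-04]), 'joint_efforts': array([-3.83849529e-04, -4.29500341e+01, -3.26134264e+01, -1.18424668e-04,
        5.32140228e-03, -6.99557233e-06]), 'position': array([ 0.20362278, -0.61671084,  0.24115746]), 'orientation': array([-3.13963924e+00, -2.92734850e-04,  3.18770364e-01]), 'ft_force': array([-0.78525745,  1.23820602,  0.2289331 ]), 'wrist_torque': array([-0.04604944, -0.01205494, -0.0145778 ]), 'finger_force': 0.0, 'finger_gap': 0.998343643501072}
0.011
scene
tweezers 0.42 [ 0.4739 -0.2934  0.0565]
grips 0.6 [ 0.4816 -0.2939  0.054 ]
tip_left 0.43 [ 0.5411 -0.2668  0.0373]
tip_right 0.64 [ 0.5456 -0.2948  0.0413]
stand 0.52 [ 0.4743 -0.2916 -0.0027]
gauge_narrow 0.83 [ 0.5929 -0.0073  0.0019]
gauge_wide 0.96 [0.5389 0.1388 0.0052]
rib_left 0.88 [ 0.5915 -0.0013  0.0457]
rib_right 0.59 [ 0.5886 -0.0151  0.0414]
pliers 0.94 [
[... 180 characters left out ...]
.003 ]
beeswax 0.7 [ 0.575  -0.1285  0.0035]
steel_bar 0.49 [0.6584 0.0436 0.0015]
side
tweezers 0.69 [ 0.477  -0.2917  0.0526]
grips 0.86 [ 0.4825 -0.2961  0.0521]
tip_left 0.73 [ 0.5398 -0.2704  0.0416]
stand 0.84 [ 0.4784 -0.293  -0.0031]
gauge_narrow 0.75 [ 0.594  -0.009   0.0059]
gauge_wide 0.47 [ 0.5421  0.1353 -0.0024]
rib_left 0.78 [ 0.5883 -0.0011  0.0422]
rib_right 0.65 [0.639  0.2871 0.0042]
pliers 0.75 [ 0.5393 -0.27    0.042 ]
canister 0.75 [6.535e-01 1.488e-01 1.000e-04]
bench_block 0.88 [0.6397 0.2896 0.0065]
loupe 0.72 [ 0.4397 -0.0349  0.0064]
wax_ring 0.49 [0.3924 0.2015 0.0024]
beeswax 0.56 [ 5.734e-01 -1.297e-01 -3.000e-04]
steel_bar 0.7 [ 6.574e-01  4.290e-02 -2.000e-04]
```

View pics/scene0.png

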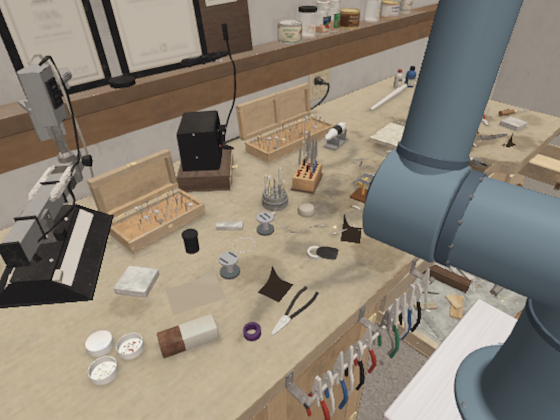

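```bash
python3 - <<'E'
from h import *
for c in ["scene","side"]:
    p=read_camera(c)
    print(c, "cam",(-p["R"].T@p["t"]).round(3))
    for n,zl,zh in [("tweezers",.045,.075),("stand",0.003,.012),("gauge_narrow",.036,.048)]:
        r=finder.regions_of(p,n)
        if not r: continue
        X=cloud(p,r[0]["pixels"]); X=X[(X[:,2]>zl)&(X[:,2]<zh)]
        if len(X)<20: print(n,len(X)); continue
        rc=cv2.minAreaRect((X[:,:2]*1000).astype(np.float32)); print(n,r[0]["conf"],len(X),X.mean(0).round(4),rc, np.percentile(X[:,2],[5,50,95]).round(4))
E
```

```text
scene cam [0.034 0.472 0.582]
tweezers 0.49 88 [ 0.5139 -0.2798  0.0568] ((516.0750122070312, -280.531005859375), (35.82892608642578, 45.55647659301758), 24.96832847595215) [0.0514 0.0568 0.0626]
stand 0.78 140 [ 0.5214 -0.2748  0.0085] ((520.2891845703125, -283.6866760253906), (37.97589111328125, 57.384422302246094), 11.349045753479004) [0.0054 0.0088 0.0105]
gauge_narrow 0.78 134 [ 0.5872 -0.0051  0.0411] ((588.9804077148438, -6.325811386108398), (31.924602508544922, 35.81963348388672), 46.93022537231445) [0.0378 0.0411 0.0443]
side cam [ 0.481 -0.994  0.627]
tweezers 0.64 1007 [ 0.4579 -0.2973  0.058 ] ((459.77178955078125, -296.6004943847656), (163.3320770263672, 47.255226135253906), 11.200050354003906) [0.0514 0.0584 0.0634]
stand 0.76 1905 [ 0.4595 -0.3011  0.0082] ((458.35552978515625, -297.07861328125), (174.2299041748047, 59.7744255065918), 8.726140975952148) [0.0054 0.0083 0.0103]
gauge_narrow 0.78 138 [ 0.5914 -0.0134  0.0408] ((590.9009399414062, -11.942098617553711), (39.44801712036133, 37.16851806640625), 84.01508331298828) [0.0381 0.0409 0.0436]
```

The scene picture shows the narrow and wide gauges near (265,222) and (229,263). The arm hides the tweezers. I'll look at the gauge with the wrist camera first, then go to the tweezers.

```bash
python3 - <<'E'
from h import *
rows([0.53,-0.02,0.25],[np.pi,0,0.1]); p=read_camera("wrist"); print((-p["R"].T@p["t"]).round(3),p["R"].round(2))
E
```

```text
row [ 0.6213 -0.5811 -0.0096] [ 1.000e-04 -0.000e+00  4.376e-01]
[ 0.274 -0.595  0.375] [[ 0.31 -0.95  0.  ]
 [-0.91 -0.3   0.29]
 [-0.27 -0.09 -0.96]]
```

```bash
python3 -m crank '[[0.696,-0.569,0,0,0,0,1],[0.696,-0.569,0,0,0,0,1],[0.696,-0.569,0,0,0,0,1],[0.696,-0.569,0,0,0,0,1],[0.696,-0.569,0,0,0,0,1]]' 20; python3 - <<'E'
from h import *
rows([0.59,-0.01,0.24],[np.pi,0,0.1])
E
```

```text
time: 2.78
position: [0.3723, -0.3519, 0.2426]
orientation: [3.141, -0.0, 0.318]
ft_force: [1.1, 0.5, -0.2]
finger_gap: 1.001
finger_force: 0.0
row [ 0.3922 -0.3207  0.0031] [ 0.0014 -0.001   0.4367]
```

```bash
python3 -m crank '[[0.392,-0.321,0,0,0,0.437,1],[0.392,-0.321,0,0,0,0.437,1],[0.392,-0.321,0,0,0,0.437,1],[0.392,-0.321,0,0,0,0.437,1],[0.392,-0.321,0,0,0,0.437,1]]'; python3 -m crank '[[0.08,-0.06,0,0,0,0,1],[0.08,-0.06,0,0,0,0,1]]'; python3 - <<'E'
from h import *
p=read_camera("wrist"); save(p,"w1"); P,R=pose(); print(P)
find(p,["gauge_narrow","rib_left","rib_right"])
np.savez("w1.npz",pixels=p["pixels"],depth=p["depth"],K=p["K"],R=p["R"],t=p["t"])
rows([0.475,-0.295,0.22],[np.pi,0,0.17])
E
```

```text
time: 3.4
position: [0.5367, -0.0933, 0.2427]
orientation: [3.141, -0.001, 0.1]
ft_force: [0.3, -0.6, -0.4]
finger_gap: 1.001
finger_force: 0.0
time: 3.65
position: [0.5961, -0.0384, 0.2423]
orientation: [-3.142, -0.0, 0.104]
ft_force: [-0.7, 0.0, -0.3]
finger_gap: 0.996
finger_force: 0.0
[ 0.59637785 -0.03847474  0.2421953 ]
gauge_narrow 0.66 [ 0.5904 -0.0138 -0.0029]
rib_left 0.9 [ 0.5905 -0.005   0.0484]
rib_right 0.62 [ 0.5909 -0.0189  0.0429]
row [-0.1796  0.3002  0.0278] [ 0.0003  0.0019 -0.1406]
```

View pics/w1.png

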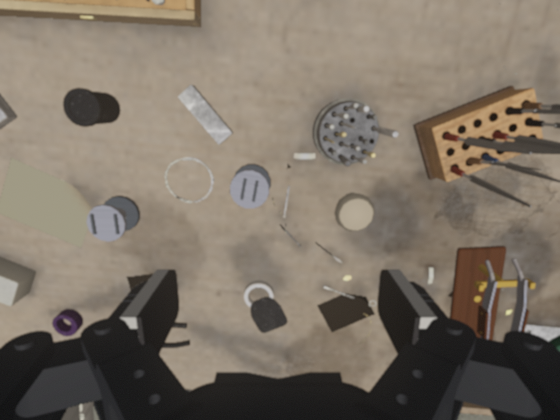

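The narrow gauge is at about (250,188), with its ribs at x≈244 and 256. The wide gauge is at (107,223). Next I'll measure the ribs and head to the tweezers.

```bash
python3 -m crank '[[-0.18,0.3,0.02,0,0,-0.14,1],[-0.18,0.3,0.02,0,0,-0.14,1],[-0.18,0.3,0.02,0,0,-0.14,1],[-0.18,0.3,0.02,0,0,-0.14,1],[-0.18,0.3,0.02,0,0,-0.14,1]]'; python3 - <<'E'
from h import *
d=dict(np.load("w1.npz")); g=cv2.cvtColor(d["pixels"],cv2.COLOR_RGB2GRAY)
x0,y0=225,160; c=g[y0:y0+56,x0:x0+56]
big=cv2.resize(c,None,fx=8,fy=8,interpolation=cv2.INTER_CUBIC); cv2.imwrite("pics/crop1.png",big)
b=(big<big[150:300,150:250].max()*0.62).astype(np.uint8)
n,l,st,ce=cv2.connectedComponentsWithStats(b)
def bp(u,v,z):
    r=d["R"].T@np.linalg.inv(d["K"])@[u,v,1]; o=-d["R"].T@d["t"]; return o+r*(z-o[2])/r[2]
for i in range(1,n):
    if 200<st[i,4]<8000:
        pts=np.argwhere(l==i)[:,::-1]/8.0-0.4375+[x0,y0]
        W=np.array([bp(u,v,.0428)[:2] for u,v in pts]); m=W.mean(0); e=np.linalg.svd(W-m,full_matrices=False)
        ax=e[2][0]*np.sign(e[2][0][0]); print(i,st[i],pts.mean(0).round(1),m.round(4),np.arctan2(ax[1],ax[0]).round(3),(e[1]/np.sqrt(len(W))*3.46).round(4))
rows([0.475,-0.295,0.22],[np.pi,0,0.17])
E
```

```text
time: 4.47
position: [0.4722, -0.2977, 0.2264]
orientation: [3.141, 0.0, 0.165]
ft_force: [-0.1, 0.7, 0.3]
finger_gap: 0.999
finger_force: 0.0
2 [150 158  13  50 277] [244.1 182.3] [ 0.598  -0.0053] -0.124 [0.0058 0.0007]
row [ 0.004  -0.0027  0.0079] [ 0.0008  0.0008 -0.0106]
```

View pics/crop1.png

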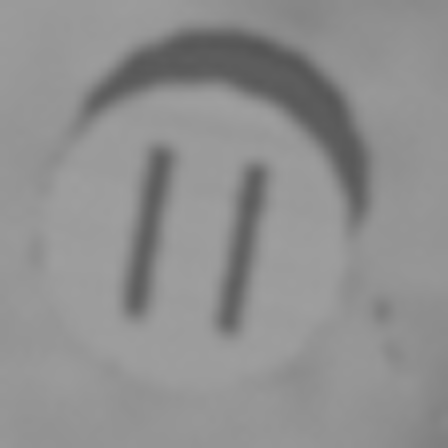

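The crop shows the two ribs clearly, running from (162,150) to (134,315) and from (256,168) to (228,330). Now I'll measure them from those ends and look at the tweezers.

```bash
python3 - <<'E'
from h import *
d=dict(np.load("w1.npz"))
def bp(d,u,v,z):
    r=d["R"].T@np.linalg.inv(d["K"])@[u,v,1]; o=-d["R"].T@d["t"]; return o+r*(z-o[2])/r[2]
f=lambda a:bp(d,225+a[0]/8-.44,160+a[1]/8-.44,.0428)
L=[f((162,150)),f((134,315))];Rr=[f((256,168)),f((228,330))]
l=np.mean(L,0);r=np.mean(Rr,0);print(l,r,(l+r)/2,np.linalg.norm(l-r),[np.arctan2(*(a[0]-a[1])[[1,0]]) for a in (L,Rr)],np.arctan2(*-(l-r)[[0,1]]*[1,-1]))
p=read_camera("wrist"); save(p,"w2"); print(pose()[0])
find(p,["tweezers","grips","tip_left","tip_right","stand"])
np.savez("w2.npz",pixels=p["pixels"],depth=p["depth"],K=p["K"],R=p["R"],t=p["t"])
r=finder.regions_of(p,"tweezers")[0]; X=cloud(p,r["pixels"]); X=X[X[:,2]>.04]
print(r["conf"],X.mean(0),cv2.minAreaRect((X[:,:2]*1000).astype(np.float32)))
E
```

```text
[ 0.59136666 -0.00477027  0.0428    ] [ 0.59049026 -0.016652    0.0428    ] [ 0.59092846 -0.01071114  0.0428    ] 0.011914008536389332 [np.float64(-0.08797186110769828), np.float64(-0.08114519629606733)] -0.0736273216370356
[ 0.47138682 -0.2996459   0.22616677]
tweezers 0.71 [ 0.5436 -0.2929  0.0456]
tip_left 0.87 [ 0.5397 -0.2709  0.041 ]
tip_right 0.71 [ 0.5451 -0.2949  0.0424]
stand 0.8 [ 0.4782 -0.2985  0.0037]
0.57 [ 0.46009367 -0.29668781  0.06163026] ((461.0268859863281, -295.7635498046875), (164.80752563476562, 43.9163818359375), 8.646284103393555)
```

View pics/w2.png

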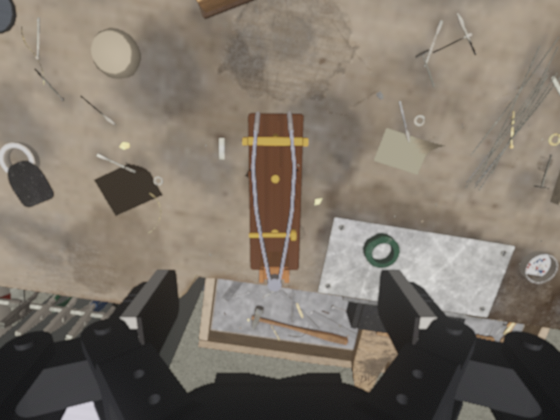

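```bash
python3 - <<'E'
from h import *
d=dict(np.load("w2.npz")); c=d["pixels"][105:295,225:325,::-1]
cv2.imwrite("pics/crop2.png",cv2.resize(c.transpose(1,0,2),None,fx=4,fy=4,interpolation=cv2.INTER_CUBIC))
def bp(u,v,z):
    r=d["R"].T@np.linalg.inv(d["K"])@[u,v,1]; o=-d["R"].T@d["t"]; return o+r*(z-o[2])/r[2]
for n,u,v,z in [("tl",256,114,.042),("tr",291,114,.042),("end",274,285,.055),("gl",252,180,.056),("gr",297,180,.056),("base TL",249,113,.008),("TR",303,113,.008),("BL",250,269,.008),("BR",299,270,.008)]: print(n,bp(u,v,z).round(4))
E
```

```text
tl [ 0.5388 -0.2677  0.042 ]
tr [ 0.544  -0.2987  0.042 ]
end [ 0.3795 -0.3103  0.055 ]
gl [ 0.4815 -0.2733  0.056 ]
gr [ 0.4883 -0.3136  0.056 ]
base TL [ 0.5379 -0.2587  0.008 ]
TR [ 0.5468 -0.3116  0.008 ]
BL [ 0.3695 -0.2838  0.008 ]
BR [ 0.3774 -0.3389  0.008 ]
```

View pics/crop2.png

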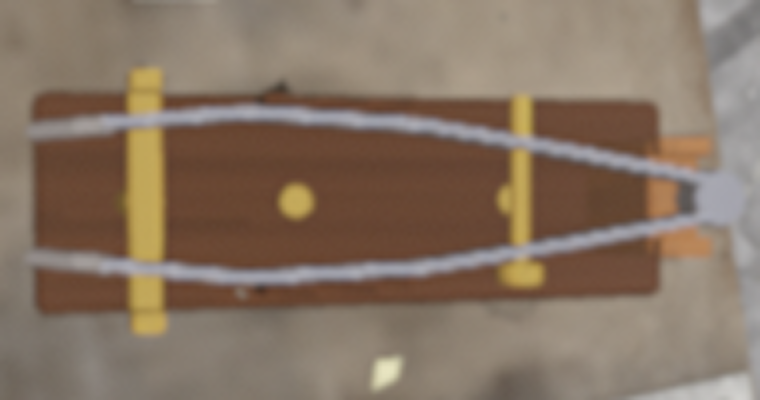

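```bash
python3 - <<'E'
from h import *
rows([0.478,-0.2937,0.10],[np.pi,0,0.156])
E
```

```text
row [0.003  0.0009 0.158 ] [-0.0001 -0.0003  0.0301]
```

```bash
python3 -m crank '[[0.003,0.001,0.08,0,0,0.03,0.5],[0.003,0.001,0.158,0,0,0.03,0.5],[0.003,0.001,0.158,0,0,0.03,0.5],[0.003,0.001,0.158,0,0,0.03,0.5]]' 20; python3 - <<'E'
from h import *
p=read_camera("side"); save(p,"s1"); print(robot.state()["finger_gap"])
rows([0.478,-0.2937,0.047],[np.pi,0,0.156])
cv2.imwrite("pics/s1c.png",cv2.resize(p["pixels"][140:320,170:390,::-1],None,fx=3.3,fy=3.3))
E
```

```text
time: 5.32
position: [0.4793, -0.295, 0.1021]
orientation: [3.139, -0.002, 0.156]
ft_force: [0.7, -0.5, 0.8]
finger_gap: 0.749
finger_force: 0.0
0.7497280157679828
row [-0.0021 -0.0031  0.0702] [ 0.0086 -0.0067  0.0003]
```

View pics/s1c.png

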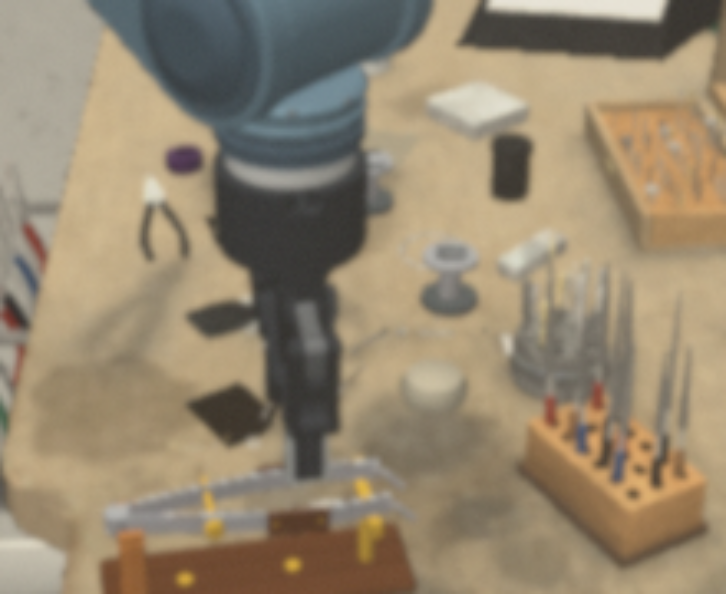

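The grip on the near leg shows at crop (298,522), and the finger is above it at about (308,470). I'll check that against the target.

```bash
python3 - <<'E'
from h import *
d=read_camera("side")
def bp(u,v,z):
    r=d["R"].T@np.linalg.inv(d["K"])@[u,v,1]; o=-d["R"].T@d["t"]; return o+r*(z-o[2])/r[2]
for n,a in [("gripmid",(298,522)),("gl",(268,524)),("gr",(328,521))]: print(n,bp(170+a[0]/3.3,140+a[1]/3.3,.056).round(4))
for l in [(0,-.0215),(0,.0215)]:
    print([.478+l[0]*.988-l[1]*.155,-.2937+l[0]*.155+l[1]*.988])
X=np.array([.478,-.2937,.085]); c=d["K"]@(d["R"]@X+d["t"]); print(c[:2]/c[2])
rows([0.4785,-0.2937,0.047],[np.pi,0,0.156])
E
```

```text
gripmid [ 0.482  -0.3144  0.056 ]
gl [ 0.4661 -0.3154  0.056 ]
gr [ 0.4981 -0.3141  0.056 ]
[0.4813325, -0.314942]
[0.47466749999999996, -0.27245800000000003]
[257.70826945 277.80321098]
row [-0.0016 -0.0034  0.0706] [ 0.0098 -0.0077 -0.0002]
```

```bash
python3 -m crank '[[-0.001,-0.003,0.04,0,0,0,0.5],[-0.001,-0.003,0.07,0,0,0,0.5],[-0.001,-0.003,0.07,0,0,0,0.3],[-0.001,-0.003,0.07,0,0,0,0.1]]' 20; python3 -m crank '[[0,0,0,0,0,0,0.06],[0,0,0,0,0,0,0.02],[0,0,0,0,0,0,-0.02]]'; python3 -c "
from h import *
for i in range(3): s=robot.state(); print(s['position'],s['finger_gap'],s['finger_force'],s['ft_force'])"
```

```text
time: 5.92
position: [0.4781, -0.2935, 0.0463]
orientation: [3.138, -0.003, 0.155]
ft_force: [0.1, -0.3, 0.0]
finger_gap: 0.55
finger_force: 0.0
time: 6.3
position: [0.4779, -0.2935, 0.0459]
orientation: [3.139, -0.002, 0.155]
ft_force: [-0.1, -0.4, 6.8]
finger_gap: 0.489
finger_force: 6.3
[ 0.47792975 -0.29346036  0.04586024] 0.4892381293324024 6.303586442372762 [-0.12324235 -0.42254202  6.81285389]
[ 0.47792975 -0.29346036  0.04586024] 0.4892381293324024 6.303586442372762 [-0.12324235 -0.42254202  6.81285389]
[ 0.47792975 -0.29346036  0.04586024] 0.4892381293324024 6.303586442372762 [-0.12324235 -0.42254202  6.81285389]
```

Both grips are held. There is slight downward pressing as the pads swing forward, so I'll lift.

```bash
python3 -m crank '[[0,0,-0.002,0,0,0,-0.05],[0,0,-0.006,0,0,0,-0.06],[0,0,-0.02,0,0,0,-0.06],[0,0,-0.05,0,0,0,-0.06],[0,0,-0.09,0,0,0,-0.06]]'; python3 -m crank '[[0,0,-0.04,0,0,0,-0.06],[0,0,-0.04,0,0,0,-0.06]]';  python3 - <<'E'
from h import *
p=read_camera("wrist"); save(p,"w3"); print(pose()[0])
find(p,["tip_left","tip_right","grips"])
np.savez("w3.npz",pixels=p["pixels"],depth=p["depth"],K=p["K"],R=p["R"],t=p["t"])
c=np.array([.5909,-.0107]);yaw=-.08; t=c-.065*np.array([np.cos(yaw),np.sin(yaw)]); print(t)
rows([t[0],t[1],.13],[np.pi,0,yaw])
E
```

```text
time: 6.92
position: [0.4762, -0.2918, 0.1163]
orientation: [-3.14, 0.001, 0.155]
ft_force: [0.7, -1.0, -0.9]
finger_gap: 0.474
finger_force: 5.1
time: 7.18
position: [0.4783, -0.2936, 0.1513]
orientation: [3.136, -0.004, 0.155]
ft_force: [0.4, -0.4, 0.1]
finger_gap: 0.472
finger_force: 5.1
[ 0.47722726 -0.29272263  0.14913168]
tip_right 0.79 [ 0.5476 -0.2897  0.1486]
[ 0.52610789 -0.00550554]
row [ 0.1173 -0.3435  0.0209] [-0.0042  0.0042  0.4706]
```

View pics/w3.png

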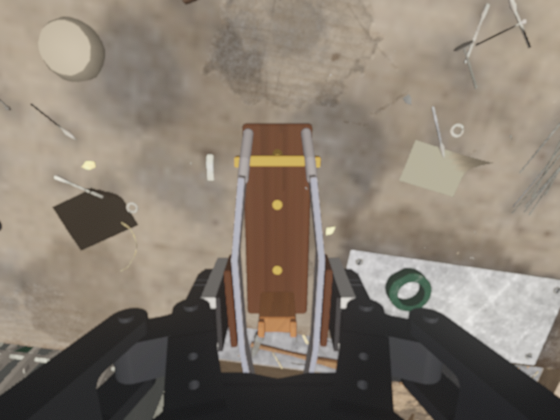

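The tweezers are held symmetrically, clear of the stand, with open tips at (246,132) and (308,132). I'll carry them over to the narrow gauge.

```bash
python3 -m crank '[[0.01,-0.03,0,0,0,0,-0.06],[0.03,-0.08,0,0,0,0.05,-0.06],[0.05,-0.14,0,0,0,0.15,-0.06],[0.075,-0.21,0,0,0,0.27,-0.06],[0.095,-0.28,0,0,0,0.38,-0.06]]'; python3 -m crank '[[0.02,-0.04,0,0,0,0.06,-0.06],[0.03,-0.055,0,0,0,0.09,-0.06],[0.03,-0.055,0,0,0,0.09,-0.06]]'; python3 - <<'E'
from h import *
d=dict(np.load("w3.npz")); 
for u,v in [(246,134),(308,134)]:
    m=np.zeros((420,560),bool); m[v-3:v+12,u-6:u+7]=1; X=cloud(d,m); X=X[X[:,2]>.08]; print(len(X),X.mean(0) if len(X) else 0)
p=read_camera("wrist"); save(p,"w4"); print(robot.state()["position"],robot.state()["finger_gap"])
np.savez("w4.npz",pixels=p["pixels"],depth=p["depth"],K=p["K"],R=p["R"],t=p["t"])
find(p,["tip_left","tip_right","rib_left","rib_right"])
rows([.5261,-.0055,.13],[np.pi,0,-.08])
E
```

```text
time: 8.0
position: [0.5165, -0.0573, 0.1465]
orientation: [-3.141, 0.002, -0.037]
ft_force: [0.5, 0.9, -1.1]
finger_gap: 0.469
finger_force: 5.1
time: 8.38
position: [0.5421, -0.0152, 0.1465]
orientation: [-3.141, 0.003, -0.078]
ft_force: [-0.8, -0.3, -0.3]
finger_gap: 0.476
finger_force: 5.1
159 [ 0.5392867  -0.27289484  0.15305398]
148 [ 0.54276114 -0.29530563  0.1534795 ]
[ 0.54193332 -0.01588653  0.14661776] 0.47004658264966775
tip_left 0.65 [ 0.6094 -0.0113  0.1447]
tip_right 0.74 [ 0.6086 -0.0275  0.1436]
rib_left 0.77 [ 0.5905 -0.0037  0.0446]
rib_right 0.85 [ 0.5912 -0.0175  0.0465]
row [-0.0212 -0.0125  0.0219] [-0.      0.0016 -0.0016]
```

View pics/w4.png

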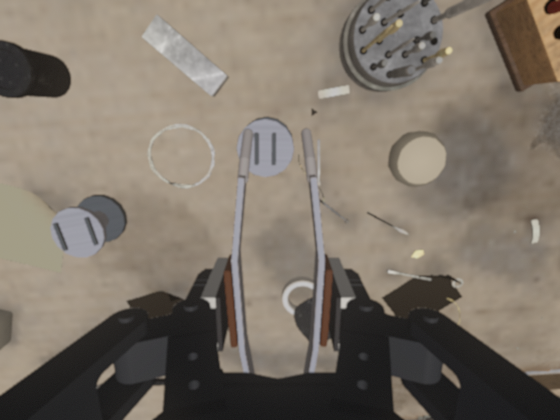

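The tips are at (247,132) and (308,132), and the narrow gauge's ribs are at (257,149) and (273,149). I'll shift over and descend to about 3 cm above the gauge, then look again.

```bash
python3 -m crank '[[-0.008,-0.004,0,0,0,0,-0.06],[-0.022,-0.0125,0.02,0,0,0,-0.06],[-0.022,-0.0125,0.05,0,0,0,-0.06],[-0.022,-0.0125,0.083,0,0,0,-0.06],[-0.022,-0.0125,0.083,0,0,0,-0.06]]'; python3 -m crank '[[0,0,0,0,0,0,-0.06]]'; python3 - <<'E'
from h import *
print(robot.state()["position"],robot.state()["finger_gap"])
im=[]
for n,(y,x) in [("wrist",(90,180)),("side",(180,230)),("scene",(180,215))]:
    p=read_camera(n); np.savez("n_%s.npz"%n,pixels=p["pixels"],depth=p["depth"],K=p["K"],R=p["R"],t=p["t"])
    find(p,["tip_left","tip_right","rib_left","rib_right"])
    im.append(p)
def crop(p,X,h):
    c=p["K"]@(p["R"]@np.array(X)+p["t"]); u,v=(c[:2]/c[2]).astype(int); u=max(u,h);v=max(v,h); print("crop origin",u-h,v-h)
    return cv2.resize(p["pixels"][v-h:v+h,u-h:u+h,::-1],(390,390),interpolation=cv2.INTER_CUBIC)
X=[.59,-.011,.055]
cv2.imwrite("pics/n1.png",np.hstack([crop(im[0],X,65),crop(im[1],X,30)]))
E
```

```text
time: 9.25
position: [0.5229, -0.0038, 0.0785]
orientation: [-3.141, 0.007, -0.08]
ft_force: [0.2, 0.1, -0.2]
finger_gap: 0.473
finger_force: 5.1
time: 9.38
position: [0.5259, -0.0046, 0.0819]
orientation: [3.142, -0.0, -0.08]
ft_force: [-1.2, -0.7, -0.4]
finger_gap: 0.47
finger_force: 5.1
[ 0.52591571 -0.00459476  0.08187541] 0.4702292716268374
tip_left 0.59 [ 0.5932 -0.0028  0.0795]
tip_right 0.77 [ 0.5902 -0.0186  0.0824]
rib_left 0.73 [ 0.5893 -0.0033  0.0459]
rib_right 0.94 [ 0.5924 -0.0164  0.0475]
tip_left 0.66 [ 0.5924 -0.0008  0.0762]
tip_right 0.74 [ 0.5913 -0.0177  0.0756]
rib_left 0.68 [ 0.5904 -0.0031  0.0415]
rib_right 0.76 [ 0.5929 -0.014   0.0427]
tip_right 0.8 [ 0.5884 -0.0208  0.0779]
rib_left 0.69 [ 0.5899 -0.0027  0.0456]
rib_right 0.89 [ 0.5888 -0.015   0.0463]
crop origin 214 66
crop origin 275 181
```

View pics/n1.png

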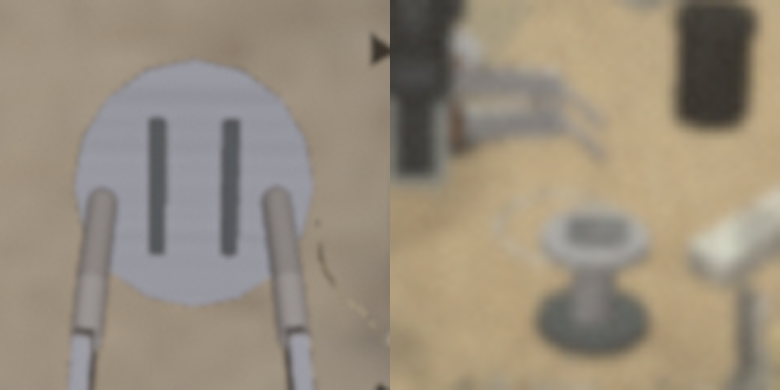

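```bash
cat > tri.py <<'E'
from h import *
def tri(obs):
    A=[];b=[]
    for d,u,v in obs:
        r=d["R"].T@np.linalg.inv(d["K"])@[u,v,1]; r/=np.linalg.norm(r); o=-d["R"].T@d["t"]; M=np.eye(3)-np.outer(r,r); A.append(M);b.append(M@o)
    x=np.linalg.lstsq(np.vstack(A),np.hstack(b),rcond=None); return x[0].round(4),x[1]
E
python3 - <<'E'
from tri import *
w_,s_=[dict(np.load("n_%s.npz"%n)) for n in ("wrist","side")]
W=lambda x,y:(w_,214+x/3-.33,66+y/3-.33); S=lambda x,y:(s_,275+(x-390)/6.5-.42,181+y/6.5-.42)
print("tl",tri([W(102,190),S(602,118)])); print("tr",tri([W(276,190),S(601,156)]))
print("ribL",tri([W(157,186),S(597,222)])); print("ribR",tri([W(230.5,186),S(598,239)]))
m=np.zeros((420,560),bool)
for n,u,v in [("tl",248.5,133),("tr",306,133)]:
    D=w_["depth"][int(v):int(v)+3,int(u)-1:int(u)+2]; k=np.zeros((420,560),bool); k[int(v):int(v)+3,int(u)-1:int(u)+2]=1; print(n,cloud(w_,k).mean(0))
k[:]=0; k[110:150,283:286]=1; print("rib",cloud(w_,k).mean(0)); 
E
```

```text
tl (array([0.5935, 0.0011, 0.0815]), array([6.80265074e-10]))
tr (array([ 0.5914, -0.0212,  0.0786]), array([7.85410986e-08]))
ribL (array([ 0.5922, -0.0046,  0.0422]), array([3.5376259e-07]))
ribR (array([ 0.5913, -0.0167,  0.0423]), array([5.24157703e-07]))
tl [0.59168382 0.0010373  0.08260688]
tr [ 0.58992796 -0.02099696  0.08237531]
rib [ 0.5900527  -0.01333638  0.04148494]
```

```bash
python3 -m crank '[[0,0.0005,0.012,0,0,0,-0.06],[0,0.0005,0.025,0,0,0,-0.06],[0,0.0005,0.032,0,0,0,-0.06],[0,0.0005,0.032,0,0,0,-0.06],[0,0.0005,0.032,0,0,0,-0.06]]'; python3 -m crank '[[0,0,0,0,0,0,-0.09],[0,0,0,0,0,0,-0.12],[0,0,0,0,0,0,-0.15],[0,0,0,0,0,0,-0.18],[0,0,0,0,0,0,-0.19]]';python3 -m crank '[[0,0,0,0,0,0,-0.19],[0,0,0,0,0,0,-0.19]]'; python3 - <<'E'
from h import *
print(robot.state()["position"],robot.state()["finger_gap"])
im=[]
for n in ["wrist","side"]:
    p=read_camera(n); np.savez("m_%s.npz"%n,pixels=p["pixels"],depth=p["depth"],K=p["K"],R=p["R"],t=p["t"])
    im.append(p)
def crop(p,X,h):
    c=p["K"]@(p["R"]@np.array(X)+p["t"]); u,v=(c[:2]/c[2]).astype(int); print("crop origin",u-h,v-h)
    return cv2.resize(p["pixels"][v-h:v+h,u-h:u+h,::-1],(390,390),interpolation=cv2.INTER_CUBIC)
X=[.59,-.011,.045]
cv2.imwrite("pics/n2.png",np.hstack([crop(im[0],X,39),crop(im[1],X,30)]))
E
```

```text
time: 10.75
position: [0.5261, -0.0052, 0.056]
orientation: [3.142, -0.0, -0.08]
ft_force: [-0.3, -0.6, -0.4]
finger_gap: 0.473
finger_force: 5.1
time: 11.38
position: [0.5259, -0.0051, 0.0559]
orientation: [3.142, -0.0, -0.08]
ft_force: [-0.6, -0.1, -0.6]
finger_gap: 0.406
finger_force: 7.8
time: 11.62
position: [0.5259, -0.0051, 0.0559]
orientation: [-3.142, 0.0, -0.08]
ft_force: [-0.5, -0.1, -0.5]
finger_gap: 0.402
finger_force: 7.8
[ 0.52590225 -0.0051284   0.05588215] 0.4016831104208867
crop origin 239 95
crop origin 275 185
```

View pics/n2.png

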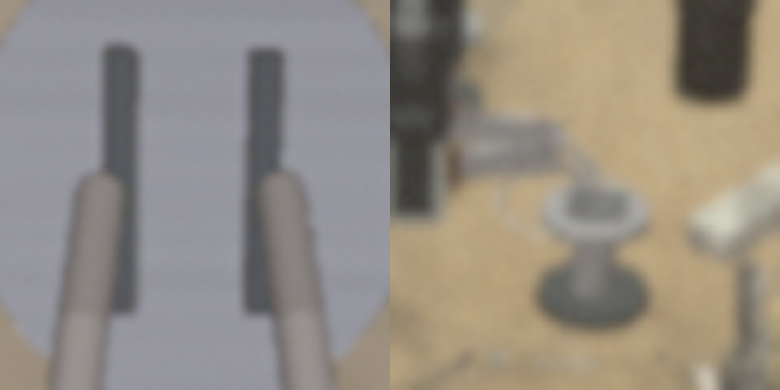

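```bash
python3 - <<'E'
from tri import *
w_,s_=[dict(np.load("m_%s.npz"%n)) for n in ("wrist","side")]
W=lambda x,y:(w_,239+x/5-.4,95+y/5-.4); S=lambda x,y:(s_,275+(x-390)/6.5-.42,185+y/6.5-.42)
def bp(t,z):
    d,u,v=t; r=d["R"].T@np.linalg.inv(d["K"])@[u,v,1]; o=-d["R"].T@d["t"]; return (o+r*(z-o[2])/r[2]).round(4)
for n,x in (("L",99),("R",284)):
    _,u,v=W(x,195); k=np.zeros((420,560),bool); u,v=int(round(u)),int(round(v)); k[v-1:v+3,u-1:u+2]=1; X=cloud(w_,k); print(n,X.mean(0).round(4), "z-range",X[:,2].min(),X[:,2].max())
for z in (.053,.055,.057): print(z,bp(W(99,180),z),bp(W(284,180),z))
print("ribs",bp(W(120,180),.0428),bp(W(263.5,180),.0428))
print("ribs ends",bp(W(121,44),.0428),bp(W(121,313),.0428),bp(W(266,48),.0428),bp(W(258,313),.0428))
E
```

```text
L [ 0.5911 -0.0032  0.0554] z-range 0.05421559213561358 0.05678556089947382
R [ 0.59   -0.0174  0.0556] z-range 0.05422571916302184 0.05700593973533313
0.053 [ 0.5924 -0.0034  0.053 ] [ 0.5913 -0.0178  0.053 ]
0.055 [ 0.5925 -0.0035  0.055 ] [ 0.5914 -0.0177  0.055 ]
0.057 [ 0.5926 -0.0036  0.057 ] [ 0.5915 -0.0176  0.057 ]
ribs [ 0.5918 -0.0045  0.0428] [ 0.5908 -0.0165  0.0428]
ribs ends [ 0.6026 -0.0056  0.0428] [ 0.5807 -0.0036  0.0428] [ 0.6013 -0.0174  0.0428] [ 0.5798 -0.0153  0.0428]
```

The left panel shows the tips still slightly wide of the ribs, at about 99 and 284 against ribs at 120 and 263. They are well centred and about 1 cm up. I'll squeeze a little more.

```bash
python3 -m crank '[[0,0,0,0,0,0,-0.2],[0,0,0,0,0,0,-0.212],[0,0,0,0,0,0,-0.212],[0,0,0,0,0,0,-0.212],[0,0,0,0,0,0,-0.212]]'; cat > meas.py <<'E'
from tri import *
p=read_camera("wrist"); s=robot.state(); print(s["time"],s["finger_gap"],s["finger_force"],s["position"])
def bp(u,v,z):
    d=p; r=d["R"].T@np.linalg.inv(d["K"])@[u,v,1]; o=-d["R"].T@d["t"]; return (o+r*(z-o[2])/r[2])
a=p["pixels"].astype(float); warm=a[:,:,0]-a[:,:,2]
for v in range(126,142,2): # tip rows: warm pixels over the bluish table
    row=warm[v,245:310]; L=np.nonzero(row[:32]>0)[0]; R=np.nonzero(row[32:]>0)[0]
    if len(L)>2 and len(R)>2:
        l=245+L.mean(); r=277+R.mean(); A,B=bp(l,v,.0537),bp(r,v,.0537)
        print(v,len(L),len(R),round(l,1),round(r,1),A[:2].round(4),B[:2].round(4),"gap",np.linalg.norm(A-B).round(4))
cv2.imwrite("pics/%s.png"%__import__("sys").argv[1],cv2.resize(p["pixels"][95:173,239:317,::-1],(468,468),interpolation=cv2.INTER_CUBIC))
E
python3 meas.py n3
```

```text
time: 12.35
position: [0.5259, -0.0051, 0.0559]
orientation: [-3.142, -0.0, -0.08]
ft_force: [0.4, -0.3, -1.4]
finger_gap: 0.393
finger_force: 8.5
12.4 0.3966984267413961 8.510517328977585 [ 0.52591769 -0.00513977  0.05589559]
130 7 6 261.0 292.5 [ 0.5926 -0.0044] [ 0.5917 -0.0166] gap 0.0122
132 9 9 261.0 293.0 [ 0.5919 -0.0044] [ 0.5909 -0.0168] gap 0.0124
134 10 9 260.5 293.0 [ 0.5911 -0.0041] [ 0.5901 -0.0167] gap 0.0126
136 10 9 260.5 293.0 [ 0.5904 -0.004 ] [ 0.5894 -0.0167] gap 0.0127
138 10 10 260.5 293.5 [ 0.5896 -0.004 ] [ 0.5886 -0.0168] gap 0.0129
140 11 10 260.0 293.5 [ 0.5889 -0.0037] [ 0.5878 -0.0168] gap 0.0131
```

View pics/n3.png

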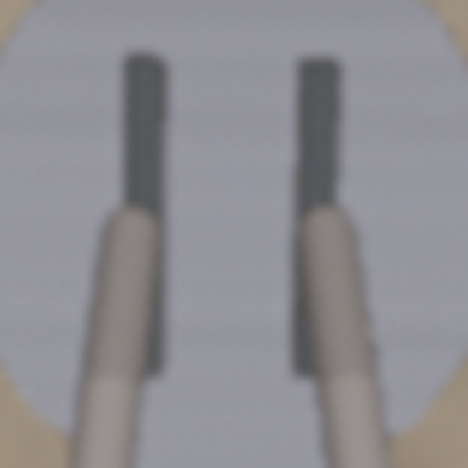

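The tips now stand over their ribs: measured gap about 12.3 mm, with each tip within about 0.3 mm of its rib line and about 1 cm above it. I'll hold there.

```bash
H='' ; python3 -m crank '[[0,0,0,0,0,0,-0.213],[0,0,0,0,0,0,-0.213],[0,0,0,0,0,0,-0.213],[0,0,0,0,0,0,-0.213],[0,0,0,0,0,0,-0.213]]' >/dev/null; python3 -m crank '[[0,0,0,0,0,0,-0.213],[0,0,0,0,0,0,-0.213],[0,0,0,0,0,0,-0.213],[0,0,0,0,0,0,-0.213],[0,0,0,0,0,0,-0.213]]' >/dev/null; python3 -m crank '[[0,0,0,0,0,0,-0.213],[0,0,0,0,0,0,-0.213],[0,0,0,0,0,0,-0.213],[0,0,0,0,0,0,-0.213],[0,0,0,0,0,0,-0.213]]' >/dev/null; python3 -m crank '[[0,0,0,0,0,0,-0.213],[0,0,0,0,0,0,-0.213],[0,0,0,0,0,0,-0.213],[0,0,0,0,0,0,-0.213],[0,0,0,0,0,0,-0.213]]' >/dev/null; python3 -m crank '[[0,0,0,0,0,0,-0.213],[0,0,0,0,0,0,-0.213],[0,0,0,0,0,0,-0.213],[0,0,0,0,0,0,-0.213],[0,0,0,0,0,0,-0.213]]'; python3 meas.py n4 | head -4
```

```text
time: 15.52
position: [0.5259, -0.0051, 0.0559]
orientation: [-3.142, 0.0, -0.08]
ft_force: [0.3, 0.0, -1.1]
finger_gap: 0.395
finger_force: 8.5
15.575 0.39764728925179355 8.538081496953964 [ 0.52589297 -0.00514186  0.05587385]
130 7 6 261.0 292.5 [ 0.5926 -0.0044] [ 0.5917 -0.0166] gap 0.0122
132 9 8 261.0 292.5 [ 0.5919 -0.0044] [ 0.5909 -0.0166] gap 0.0122
134 10 9 260.5 293.0 [ 0.5911 -0.0041] [ 0.5901 -0.0167] gap 0.0126
```

It stayed steady for over 3 s, so I'm handing in.

```bash
python3 -c "
from station import ticket
print(ticket.finish_job())"
```

```text
the job is handed in; nothing more can be done
None
```

The job is handed in: the arm is still holding the squeezed tweezers about 1 cm above the narrow gauge, with a tip over each rib at a measured gap of about 12.2 mm, held steady for just over 3 s.

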